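Gather the pin pegs in the tote's marked corner

TASK

Put the stray pin peg that stands on the console into the blue tote with the other two and let go of it. Then pick the tote up by its handle and tilt it towards its yellow corner until all three pegs have slid together into that corner, and finish still holding it up clear of the console, tilted like that. Spill none, and leave the tumbler, mallet and puller hook alone.

Things in the scene. Friction and masses are not known exactly. Their poses are not given: they have to be found in the camera images.
- tote_handle (a point): Centre of the black grip block on the tote's handle: 80 long (x), 20 wide (y), 24 high, its centre 66 above the tote's underside, over the tote's middle. The block is part of a 14 wide bar along x, on a post at each end wall; the space below it is open to the tote floor. Axes are the tote's: x along the handle, y across, z up.
- tote_corner (a point): The outside bottom point of the tote's yellow-capped corner: 110 along the tote's +x and 85 along its +y from the middle of the tote, at its underside. Yellow caps cover 50 of the wall on both sides of this corner.
- tote: Open blue plastic tray, 220 (its x) by 170 (y) by 45 high outside, walls and floor 5 thick, standing on the console; origin at the centre of its underside, x along the handle, y across. Yellow corner at +x +y. 0.32 to 0.5 kg. Floor slippery: pegs start to slide at about 12 degrees of slope, and at up to 25 where they rub along a wall.
- peg1_mid (a point): A silver aluminium pin peg lying loose on the tote's floor: 36 long, shaft 12 in diameter, with a head 20 in diameter and 6 thick at one end; 14 g. The point is half-way along its axis. It rolls and slides freely on the tote's floor.
- peg2_mid (a point): As the first: another peg lying in the tote; point half-way along its axis.
- peg3_mid (a point): The stray peg, the same size as the others, standing upright on its head on the bare console, shaft upward: head from the console to 6 up, 12 diameter shaft from 6 to 36. The point is its middle, 18 above the console.
- peg3: The stray peg itself, origin at the centre of the head's flat end, z along the shaft.
- tumbler: A clear glass tumbler upside down on the console, 68 in diameter at the bottom (its rim), 56 at the top, 90 high; origin at the centre of its underside. Not to be moved.
- mallet: A yellow plastic mallet lying on the console: head 54 in diameter and 90 long, handle 220 long towards its -x; origin under the head. Not to be moved.
- hook: A steel puller hook lying flat: 155 long towards its +x, with a wooden cross handle 70 long at its origin. Not to be moved.
- rack: The slotted wooden peg rack at the back, fixed: 90 by 360 by 50 high with three pegs standing in it up to 86 high; origin at the centre of its underside. Its pegs stay in it.

How it is judged (in metres and radians):
On the way, in this order (a step that is already met when the one before it is completed fails the run):
1. the stray peg is in the tote and let go, the tote still standing on the console (x of peg3_mid in the frame of tote_handle between -0.105 and 0.105 m and y of peg3_mid in the frame of tote_handle between -0.08 and 0.08 m and z of peg3_mid in the frame of tote_handle below -0.01 m and contact force between peg3 and the fingers below 0.05 N and height (world z) of tote_corner below 0.01 m and angle between tote_handle's own z axis and vertical below 0.1 rad), for 0.2 s.
2. the tote is lifted clear by the gripper and tilted down towards its yellow corner (height (world z) of tote_corner above 0.02 m and angle between tote_handle's own x axis and vertical above 1.65 rad and angle between tote_handle's own y axis and vertical above 1.65 rad and contact force between tote and the fingers above 1 N), for 0.2 s.
At the end, for the whole second after the job is handed in: Fingers hold the tote in the air, yellow corner at least 20 mm up and nothing under it, its x and y axes each at least 4.5 degrees down; all three pegs inside in the yellow quarter, middles over 10 mm along x from its centre and past its middle line along y (inner corner at 105, 80) (all of step 2 and x of peg1_mid in the frame of tote_handle between 0.01 and 0.11 m and y of peg1_mid in the frame of tote_handle between 0 and 0.085 m and z of peg1_mid in the frame of tote_handle between -0.07 and -0.01 m and x of peg2_mid in the frame of tote_handle between 0.01 and 0.11 m and y of peg2_mid in the frame of tote_handle between 0 and 0.085 m and z of peg2_mid in the frame of tote_handle between -0.07 and -0.01 m and x of peg3_mid in the frame of tote_handle between 0.01 and 0.11 m and y of peg3_mid in the frame of tote_handle between 0 and 0.085 m and z of peg3_mid in the frame of tote_handle between -0.07 and -0.01 m and contact force between tote and tumbler below 0.1 N and contact force between tote and mallet below 0.1 N and contact force between tote and hook below 0.1 N and contact force between tote and rack below 0.1 N); the arm keeps its last pose, push and grip.
It fails at once if the tumbler is moved more than 3 cm or tipped (distance of tumbler from where it was at the start of the episode above 0.03 m or angle between tumbler's own z axis and vertical above 0.35 rad).
It fails at once if the mallet is moved more than 3 cm (distance of mallet from where it was at the start of the episode above 0.03 m).
It fails at once if the hook is moved more than 3 cm (distance of hook from where it was at the start of the episode above 0.03 m).
It fails at once if a peg is spilled from the tote (distance between any of peg1_mid, peg2_mid and tote_handle above 0.16 m).
It also fails if it takes over 51 s, if anything falls off the work surface, if the arm or the gripper's body presses on something with over 40 N, if the wrist force passes 120 N, or if a joint passes its speed limit or range.

ROBOT

A 6-joint arm with a two-finger parallel gripper is mounted at the origin on the work surface. World frame = base frame: x ahead of the robot, y to its left, z up, the work surface at z = 0. Lengths are in mm, angles in rad, forces in N, time in s.
With the tool pointing down it reaches from about 200 to 875 mm from the base axis. Payload 3.4 kg.
Tool frame: the origin (TCP) lies between the finger pads; the fingertips stand 19 mm ahead of it and the grasp point (between the pads) is the TCP (robot.nose_length is the distance from the TCP to the fingertips, in mm); z points along the fingers, y is the line along which they close (so a half turn about z gives the same grasp; the last joint's range is limited). The gripper opens to 94 mm and grips with 3 to 60 N. Pads are 16 mm wide; open, the fingers measure 119 mm over their backs; the gripper's body (75 mm by 177 mm) begins 78 mm behind the grasp point.
Start: joints at [1.037, 0.276, 1.505, -0, 1.361, -0.121], TCP at [230.696, 526.728, 224.493] pointing down, gripper open.
Joint ranges: [-2.89, 2.89], [-0.75, 2.08], [0.22, 2.7], [-1.18, 4.32], [0.11, 2.71], [-2.7, 2.7]. Speed limits (rad/s): [2.57, 2.57, 3.14, 3.14, 3.14, 3.14].

INTERFACE

Orientations are given as a rotation vector (axis times angle).
In Python, from workcell import monitor, vision, robot gives the robot as it stands.
- The arm moves only by the tool carry_out, never from a script. Its argument "rows" is a list of rows, each a list of 7 numbers: the opening in per cent of the stroke, from 0 (shut) to 100 (fully open), then the shift along the tool's x, y, z in m, then the turn, a rotation vector about the tool's x, y, z in rad. In form: [[fingers, tx, ty, tz, wx, wy, wz], ...]. A call has 1 to 8 rows; each row shifts and turns the commanded pose from where the row before left it, along the tool's axes as they then stand; what a row does not reach is not made up. A row lasts 1/10 s, in which the tool goes at most 50 mm and 8.59 degrees, less where a joint would pass 70% of its speed; a pose out of reach is approached as far as the arm can. A call is refused whole if a number of a shift passes 0.05 or a number of a turn 0.15, either way. A call with a gripper value outside its range is refused whole. The fingers move at their own pace and stop on an object; "newtons" is the grip in N (left out, the last holds). Time passes only in rows, so rows that do not move let the fingers close. It gives the time, the measured TCP pose, the force, the opening and the grip force at its end, in the units of the state.
- monitor.state(): the state, without advancing time (a new reading comes with each control period).
- vision.capture(name): name is "scene" or "top"; returns (picture, depth): 400x640x3 uint8, red, green, blue; 400x640 float32, mm along the optical axis (not along the pixel's ray), 0 where there is no reading.
- vision.get_calibration(name): a dict with "fovy" (degrees; the focal length in pixels is half the picture's height over the tangent of half this angle, whatever the lens; pixels are square), "cx", "cy" (the principal point, pixels), "dist" ([k1, k2, p1, p2, k3] as OpenCV has them; the pictures are not rectified), "T" (4x4, takes a point from camera to world coordinates). Camera axes: x right, y down, z forward; pixel columns grow to the right and rows downward; lengths in mm; the calibration is good to about 2 mm. A picture is of the moment at which its call begins. get_calibration takes no time and is no camera call.
- robot.job_done(): hands the job in; it is judged then, once.
The state is a dict: "clock": time; "q": joint angles; "dq": joint speeds; "tau": joint torques, N m; "position": TCP position; "ee_rot": TCP orientation; "ft_force": force on the tool from outside, world axes, zero at the start; "ft_torque": the same for the moment, N m; "width": finger opening in mm; "grip_force": force on a finger pad.
Only numpy, scipy, OpenCV 4.12 (cv2) and the standard library are available. Lean on these libraries where they do the work, as an engineer would, in place of code of your own. Each camera call takes 0.05 s, during which the arm holds its last target. There are 200 camera calls.

## Working session

There is one attempt and no reset: what is moved stays moved. The work goes in short steps, Python scripts to look and compute and a tool call to move; the robot and the scene stay as the last step left them, time stands still between calls to the robot, and variables do not carry over. Pictures are saved under pics/ and viewed, at most 10 in all, crops included, and the job is handed in when it is done.

Besides the shell and the picture viewer there is one more tool, called after "Request:" by a JSON object that holds its "api" and its "payload", one argument or row to a line. carry_out: Moves the arm, as the interface text tells. Its arguments: {"type":"object","properties":{"rows":{"type":"array","items":{"type":"array","items":{"type":"number"}}},"newtons":{"type":"number"}},"required":["rows"]}

```bash
mkdir -p pics; cat > h.py <<'E'
import numpy as np,cv2
from workcell import monitor,vision,robot
from scipy.spatial.transform import Rotation as R
def cap(n,f):
    p,d=vision.capture(n); cv2.imwrite('pics/'+f+'.png',p[:,:,::-1]); np.save('pics/'+f+'.npy',d); return p,d
def K(n):
    c=vision.get_calibration(n); f=200/np.tan(np.radians(c['fovy'])/2)
    return np.array([[f,0,c['cx']],[0,f,c['cy']],[0,0,1.]]),np.array(c['dist'],float),np.array(c['T'])
def world(n,pts,depth=None,z=None):
    k,d,T=K(n); u=cv2.undistortPoints(np.array(pts,float).reshape(-1,1,2),k,d).reshape(-1,2)
    r=np.c_[u,np.ones(len(u))]@T[:3,:3].T; o=T[:3,3]
    if z is not None: s=(np.broadcast_to(z,len(u))-o[2])/r[:,2]
    else: s=np.array([depth[int(round(b)),int(round(a))] for a,b in pts])
    return o+r*s[:,None]
E
python3 - <<'E'
from h import *
for n in('scene','top'): cap(n,n+'0'); print(K(n)[2].round(3))
s=monitor.state();print(s['clock'],s['position'],s['ee_rot'],s['width'])
E
```

```text
[[-8.15000e-01  4.53000e-01 -3.61000e-01  9.68710e+02]
 [ 5.79000e-01  6.52000e-01 -4.90000e-01  5.04492e+02]
 [ 1.40000e-02 -6.09000e-01 -7.93000e-01  9.09924e+02]
 [ 0.00000e+00  0.00000e+00  0.00000e+00  1.00000e+00]]
[[ 9.00000e-03 -9.82000e-01  1.91000e-01  3.78079e+02]
 [-1.00000e+00 -1.10000e-02 -1.00000e-02 -6.70800e+00]
 [ 1.20000e-02 -1.91000e-01 -9.82000e-01  1.16798e+03]
 [ 0.00000e+00  0.00000e+00  0.00000e+00  1.00000e+00]]
0.1 [230.45735801 526.30776647 223.73288492] [-6.43746795e-01 -3.07446303e+00  2.29931283e-03] 94.00395470660959
```

View pics/top0.png

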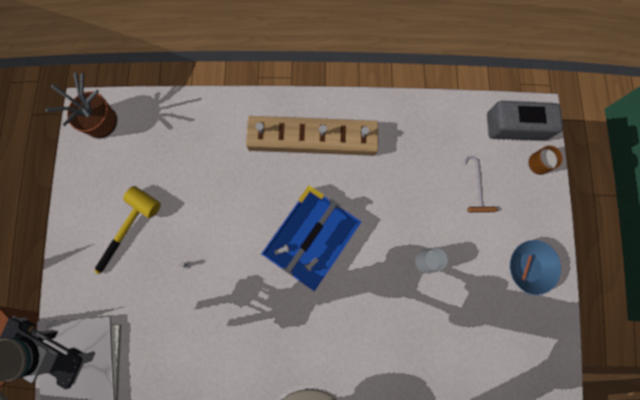

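View pics/scene0.png

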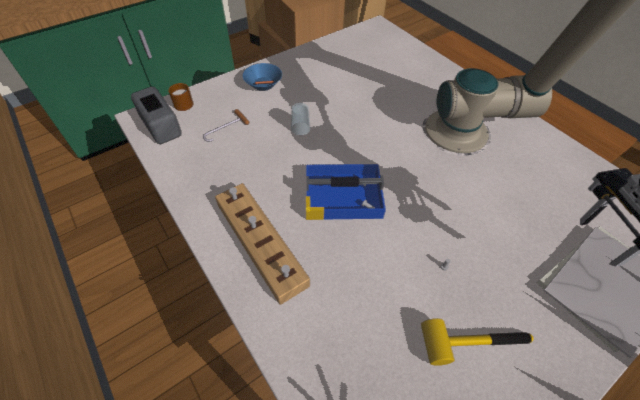

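The top view shows the tote near (312,238), its yellow corner near (312,190) and the stray peg near (186,264). The scene view shows the peg at (445,264). I'll enlarge both.

```bash
python3 - <<'E'
from h import *
p=cv2.imread('pics/top0.png');q=cv2.imread('pics/scene0.png')
a=cv2.resize(p[180:300,250:370],(480,480),interpolation=cv2.INTER_CUBIC)
b=cv2.resize(p[250:280,170:210],(320,240),interpolation=cv2.INTER_CUBIC)
c=cv2.resize(q[250:280,425:465],(320,240),interpolation=cv2.INTER_CUBIC)
cv2.imwrite('pics/c1.png',np.hstack([a,np.vstack([b,c])]))
E
```

```text
(no output)
```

View pics/c1.png

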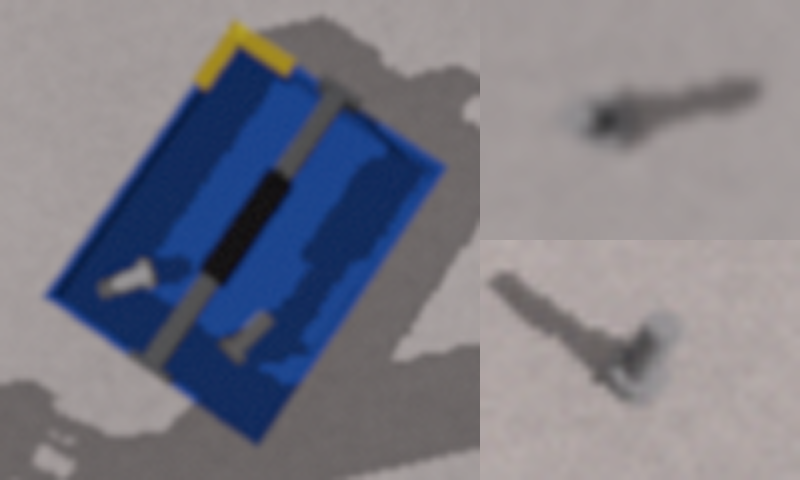

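```bash
python3 - <<'E'
from h import *
f=lambda P,s,o:[((a+.5)/s-.5+o[0],(b+.5)/s-.5+o[1]) for a,b in P]
c=world('top',f([(236,22),(445,165),(258,443),(47,295)],4,(250,180)),z=45)
print(c.round(1)); print(c.mean(0),np.linalg.norm(np.diff(c[[0,1,2,3,0]],axis=0),axis=1))
print('block',world('top',f([(247,228),(282,172),(213,283)],4,(250,180)),z=78).round(1))
print('x ang',np.degrees(np.arctan2(*(c[0]-c[3]+c[1]-c[2])[1::-1])), 'y ang',np.degrees(np.arctan2(*(c[0]-c[1]+c[3]-c[2])[1::-1])))
print('peg top',world('top',f([(118,118)],8,(170,250)),z=15), world('top',f([(98,112)],8,(170,250)),z=36))
print('peg scn',world('scene',f([(150,142)],8,(425,250)),z=3),world('scene',f([(183,85)],8,(425,250)),z=36))
d=np.load('pics/scene0.npy');ys,xs=np.mgrid[254:275,436:456];pt=np.c_[xs.ravel(),ys.ravel()]
w=world('scene',pt,depth=d);m=(w[:,2]>12)&(w[:,2]<60);print(m.sum(),w[m].mean(0),w[m].max(0),w[m].min(0))
d=np.load('pics/top0.npy');ys,xs=np.mgrid[256:272,178:194];pt=np.c_[xs.ravel(),ys.ravel()]
w=world('top',pt,depth=d);m=(w[:,2]>12)&(w[:,2]<60);print(m.sum(),w[m].mean(0),w[m].max(0),w[m].min(0))
s=monitor.state();print(s['position'],R.from_rotvec(s['ee_rot']).as_matrix().round(3))
E
```

```text
[[ 636.2    6.6   45. ]
 [ 541.5 -131.8   45. ]
 [ 360.9  -10.8   45. ]
 [ 453.8  126.7   45. ]]
[498.10596376  -2.31827954  45.        ] [167.69927187 217.35228069 165.90102722 218.35237995]
block [[495.3  -2.4  78. ]
 [531.2 -24.2  78. ]
 [460.3  18.6  78. ]]
x ang -33.59240761511799 y ang 55.785670352288065
peg top [[423.44624237 335.86666974  15.        ]] [[424.43788796 336.41186347  36.        ]]
peg scn [[427.13196905 338.67534043   3.        ]] [[423.24104928 336.86936451  36.        ]]
39 [425.12444727 338.18712917  28.98884298] [429.66124381 343.31589436  37.98958178] [417.20095697 331.79892076  12.36260981]
29 [423.50290783 335.68167581  30.02504158] [432.29846759 343.78970669  37.63015776] [417.99045713 330.62767878  13.3460786 ]
[230.45735801 526.30776647 223.73288492] [[-0.916  0.401 -0.001]
 [ 0.401  0.916 -0.001]
 [ 0.    -0.002 -1.   ]]
```

Request:
{"api": "carry_out", "payload": {
  "rows": [
    [60, 0, 0, 0, 0, 0, 0.09],
    [60, 0, 0, 0, 0, 0, 0.09],
    [60, -0.044, -0.008, 0.019, 0, 0, 0],
    [60, -0.044, -0.008, 0.019, 0, 0, 0],
    [60, -0.044, -0.008, 0.019, 0, 0, 0],
    [60, -0.044, -0.008, 0.019, 0, 0, 0],
    [60, -0.044, -0.008, 0.019, 0, 0, 0],
    [60, -0.044, -0.008, 0.019, 0, 0, 0]
  ],
  "newtons": 15
}}

```text
clock: 0.9
position: [423.7, 337.9, 109.6]
ee_rot: [-0.917, -3.004, 0.0]
ft_force: [0.8, 0.4, 0.3]
width: 56.5
grip_force: 0.0
```

Request:
{"api": "carry_out", "payload": {
  "rows": [
    [60, 0, 0, 0, 0, 0, 0],
    [60, 0, 0, 0, 0, 0, 0]
  ]
}}

```text
clock: 1.1
position: [422.9, 338.6, 109.7]
ee_rot: [-0.921, -3.002, 0.002]
ft_force: [-0.5, -0.0, 0.2]
width: 56.3
grip_force: 0.0
```

```bash
cat >> h.py <<'E'
def to(x,y,z):
    s=monitor.state(); M=R.from_rotvec(s['ee_rot']); m=M.as_matrix()
    print('t',round(s['clock'],2),'pos',np.round(s['position'],1),'w',round(s['width'],1),'q',np.round(s['q'],2),'F',np.round(s['ft_force'],1))
    print('yaw y',np.degrees(np.arctan2(m[1,1],m[0,1])).round(2),'z',m[:,2].round(3),'tool shift',M.inv().apply(np.array([x,y,z])-s['position']).round(1))
E
python3 - <<'E'
from h import *
to(424,337,28)
p,d=cap('scene','s1')
cv2.imwrite('pics/c2.png',cv2.resize(p[170:290,380:520,::-1],(700,600),interpolation=cv2.INTER_CUBIC))
E
```

```text
t 1.1 pos [422.9 338.6 109.7] w 56.3 q [ 0.55  0.32  1.75  0.    1.08 -0.43] F [-0.5 -0.   0.2]
yaw y 55.88 z [-0.002 -0.    -1.   ] tool shift [-2.  -0.6 81.7]
```

View pics/c2.png

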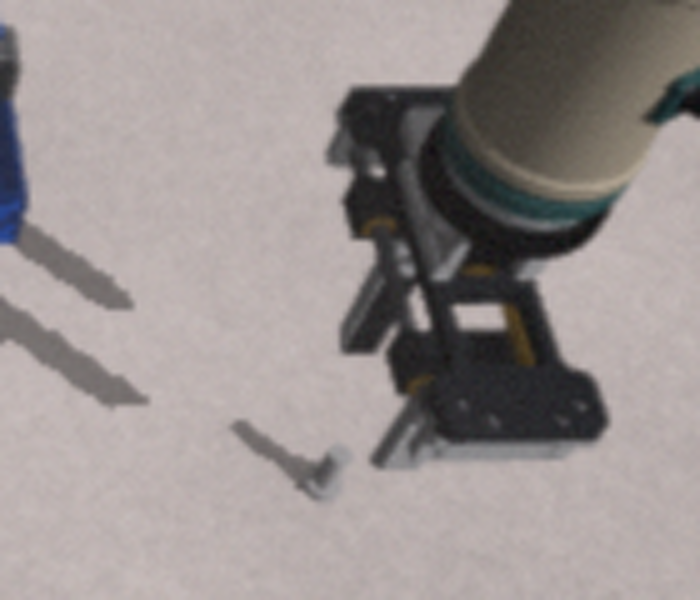

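The crop shows the open fingers with their tips around (455,251) and the peg at (446,265). That fits the tips being about 90 mm straight above the peg, so I'll go down and grip.

Request:
{"api": "carry_out", "payload": {
  "rows": [
    [60, -0.001, 0, 0.03, 0, 0, 0],
    [60, -0.001, 0, 0.03, 0, 0, 0],
    [60, 0, 0, 0.022, 0, 0, 0],
    [60, 0, 0, 0, 0, 0, 0],
    [0, 0, 0, 0, 0, 0, 0],
    [0, 0, 0, 0, 0, 0, 0],
    [0, 0, 0, 0, 0, 0, 0],
    [0, 0, 0, 0, 0, 0, 0]
  ],
  "newtons": 15
}}

```text
clock: 1.95
position: [425.0, 338.9, 29.6]
ee_rot: [0.917, 3.003, 0.003]
ft_force: [-0.1, 1.0, -0.1]
width: 28.0
grip_force: 0.0
```

Request:
{"api": "carry_out", "payload": {
  "rows": [
    [0, 0, 0, 0, 0, 0, 0],
    [0, 0, 0, 0, 0, 0, 0],
    [0, 0, 0, -0.03, 0, 0, 0],
    [0, 0, 0, -0.04, 0, 0, 0],
    [0, 0, 0, -0.04, 0, 0, 0],
    [0, 0, 0, 0, 0, 0, 0]
  ]
}}

```text
clock: 2.55
position: [427.9, 340.3, 144.0]
ee_rot: [0.916, 2.997, 0.014]
ft_force: [0.2, 0.7, 0.1]
width: 11.5
grip_force: 15.0
```

```bash
python3 - <<'E'
from h import *
a=np.radians(-34);c=np.array([497,-2]);t=c+60*np.array([np.cos(a),np.sin(a)])+42*np.array([-np.sin(a),np.cos(a)])
print(t);to(*t,138)
E
```

```text
[570.2283563   -0.73199616]
t 2.55 pos [427.9 340.3 144. ] w 11.5 q [ 0.54  0.29  1.7   0.    1.14 -0.43] F [0.2 0.7 0.1]
yaw y 56.03 z [ 0.01   0.006 -1.   ] tool shift [-308.6 -203.4    5.3]
```

Request:
{"api": "carry_out", "payload": {
  "rows": [
    [0, -0.034, -0.022, 0, 0, 0, 0],
    [0, -0.038, -0.025, 0, 0, 0, 0],
    [0, -0.038, -0.025, 0, 0, 0, 0],
    [0, -0.038, -0.025, 0, 0, 0, 0],
    [0, -0.038, -0.025, 0, 0, 0, 0],
    [0, -0.038, -0.025, 0, 0, 0, 0],
    [0, -0.038, -0.025, 0, 0, 0, 0],
    [0, -0.034, -0.022, 0, 0, 0, 0]
  ]
}}

```text
clock: 3.35
position: [561.6, 9.8, 137.4]
ee_rot: [-0.919, -3.003, 0.0]
ft_force: [-0.2, -0.2, -0.1]
width: 11.8
grip_force: 15.0
```

Request:
{"api": "carry_out", "payload": {
  "rows": [
    [0, -0.012, -0.009, 0, 0, 0, 0],
    [0, 0, 0, 0, 0, 0, 0],
    [0, 0, 0, 0, 0, 0, 0]
  ]
}}

```text
clock: 3.65
position: [565.4, -1.1, 137.7]
ee_rot: [-0.918, -3.002, -0.001]
ft_force: [-0.4, -0.2, 0.3]
width: 11.7
grip_force: 15.0
```

```bash
python3 - <<'E'
from h import *
to(570.2,-.7,36)
p,d=cap('top','t2');q,d=cap('scene','s2')
a=cv2.resize(p[170:300,250:380,::-1],(400,400),interpolation=cv2.INTER_CUBIC)
b=cv2.resize(q[140:240,280:400,::-1],(400,400),interpolation=cv2.INTER_CUBIC)
cv2.imwrite('pics/c3.png',np.hstack([a,b]))
E
```

```text
t 3.65 pos [565.4  -1.1 137.7] w 11.7 q [-0.13  0.32  1.66  0.    1.16 -1.1 ] F [-0.4 -0.2  0.3]
yaw y 56.01 z [-0.002  0.001 -1.   ] tool shift [ -4.    3.  101.7]
```

View pics/c3.png

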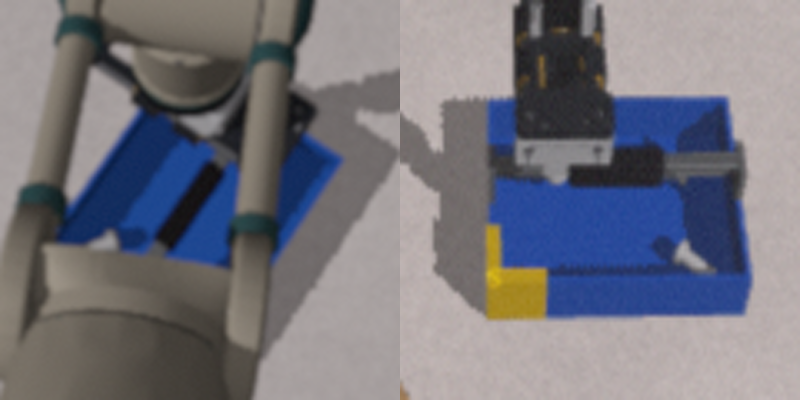

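The view from the scene camera shows the gripper over the tote's far half beside the grip block, in line with the computed pose. I'll lower the peg and release it.

Request:
{"api": "carry_out", "payload": {
  "rows": [
    [0, -0.004, 0.003, 0.03, 0, 0, 0],
    [0, 0, 0, 0.03, 0, 0, 0],
    [0, 0, 0, 0.025, 0, 0, 0],
    [0, 0, 0, 0.015, 0, 0, 0],
    [0, 0, 0, 0, 0, 0, 0],
    [0, 0, 0, 0, 0, 0, 0]
  ]
}}

```text
clock: 4.35
position: [571.4, -0.6, 38.8]
ee_rot: [-0.915, -3.005, -0.0]
ft_force: [-0.3, 0.5, -0.0]
width: 11.7
grip_force: 15.0
```

Request:
{"api": "carry_out", "payload": {
  "rows": [
    [28, 0, 0, 0, 0, 0, 0],
    [28, 0, 0, 0, 0, 0, 0],
    [28, 0, 0, 0, 0, 0, 0],
    [28, 0, 0, 0, 0, 0, 0]
  ]
}}

```text
clock: 4.75
position: [571.8, -1.9, 39.1]
ee_rot: [0.917, 3.004, 0.0]
ft_force: [0.2, -1.3, -0.7]
width: 26.4
grip_force: 0.0
```

Request:
{"api": "carry_out", "payload": {
  "rows": [
    [28, 0, 0, -0.015, 0, 0, 0],
    [28, 0, 0, -0.03, 0, 0, 0],
    [28, 0, 0, -0.035, 0, 0, 0],
    [60, 0, 0, -0.035, 0, 0, 0],
    [60, 0, 0, 0, 0, 0, 0]
  ]
}}

```text
clock: 5.25
position: [574.9, -2.4, 158.8]
ee_rot: [0.915, 2.994, 0.003]
ft_force: [0.4, 0.9, -0.2]
width: 38.7
grip_force: 0.0
```

```bash
python3 - <<'E'
from h import *
to(497,-2,66)
p,d=cap('top','t3');q,d=cap('scene','s3')
a=cv2.resize(p[170:300,250:380,::-1],(400,400),interpolation=cv2.INTER_CUBIC)
b=cv2.resize(q[140:240,280:400,::-1],(400,400),interpolation=cv2.INTER_CUBIC)
cv2.imwrite('pics/c4.png',np.hstack([a,b]))
E
```

```text
t 5.25 pos [574.9  -2.4 158.8] w 38.7 q [-0.13  0.31  1.62  0.    1.2  -1.1 ] F [ 0.4  0.9 -0.2]
yaw y 56.03 z [ 0.011 -0.001 -1.   ] tool shift [ 65.7 -43.7  91.9]
```

View pics/c4.png

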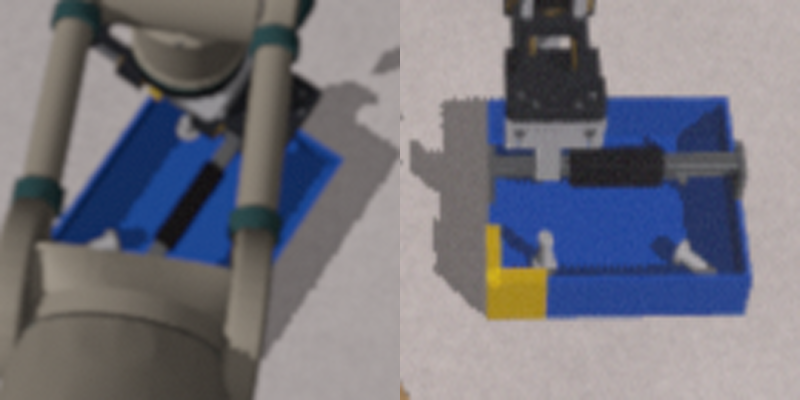

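Peg 3 now stands upright in the tote near the yellow corner, at about (545,250) in the right-hand view. Peg 1 is visible at (690,255). Next is the handle grip.

Request:
{"api": "carry_out", "payload": {
  "rows": [
    [70, 0.022, -0.014, 0, 0, 0, 0],
    [70, 0.026, -0.017, 0, 0, 0, 0],
    [70, 0.02, -0.013, 0, 0, 0, 0],
    [70, 0, 0, 0, 0, 0, 0],
    [70, 0, 0, 0, 0, 0, 0]
  ],
  "newtons": 55
}}

```text
clock: 5.85
position: [490.4, -0.4, 152.7]
ee_rot: [-0.918, -3.004, -0.0]
ft_force: [-0.1, 0.1, 1.0]
width: 65.5
grip_force: 0.0
```

```bash
python3 - <<'E'
from h import *
to(497,-2,66)
E
```

```text
t 5.85 pos [ 4.904e+02 -4.000e-01  1.527e+02] w 65.5 q [-0.14  0.2   1.79  0.    1.14 -1.12] F [-0.1  0.1  1. ]
yaw y 56.02 z [-0.001  0.    -1.   ] tool shift [-6.4  2.3 86.7]
```

Request:
{"api": "carry_out", "payload": {
  "rows": [
    [70, -0.006, 0.002, 0.03, 0, 0, 0],
    [70, 0, 0, 0.032, 0, 0, 0],
    [70, 0, 0, 0.026, 0, 0, 0],
    [70, 0, 0, 0, 0, 0, 0],
    [70, 0, 0, 0, 0, 0, 0],
    [0, 0, 0, 0, 0, 0, 0],
    [0, 0, 0, 0, 0, 0, 0],
    [0, 0, 0, 0, 0, 0, 0]
  ],
  "newtons": 55
}}

```text
clock: 6.65
position: [497.5, -2.2, 66.6]
ee_rot: [0.917, 3.002, 0.001]
ft_force: [-0.2, -0.5, -0.2]
width: 45.1
grip_force: 0.0
```

Request:
{"api": "carry_out", "payload": {
  "rows": [
    [0, 0, 0, 0, 0, 0, 0],
    [0, 0, 0, 0, 0, 0, 0],
    [0, 0, 0, 0, 0, 0, 0],
    [0, 0, 0, 0, 0, 0, 0]
  ]
}}

```text
clock: 7.05
position: [496.7, -2.0, 65.7]
ee_rot: [0.918, 3.004, 0.0]
ft_force: [-0.2, 0.1, 1.4]
width: 19.3
grip_force: 55.0
```

Request:
{"api": "carry_out", "payload": {
  "rows": [
    [0, 0, 0, -0.008, 0, 0, 0],
    [0, 0, 0, -0.018, 0, 0, 0],
    [0, 0, 0, -0.025, 0, 0, 0],
    [0, 0, 0, -0.03, 0, 0, 0],
    [0, 0, 0, -0.03, 0, 0, 0],
    [0, 0, 0, -0.03, 0, 0, 0],
    [0, 0, 0, -0.025, 0, 0, 0],
    [0, 0, 0, -0.012, 0, 0, 0]
  ],
  "newtons": 55
}}

```text
clock: 7.85
position: [497.2, -2.2, 245.6]
ee_rot: [0.917, 3.002, 0.001]
ft_force: [0.1, 0.9, -4.1]
width: 19.8
grip_force: 55.0
```

Request:
{"api": "carry_out", "payload": {
  "rows": [
    [0, 0, 0, 0, 0, 0, 0],
    [0, 0, 0, 0, 0, 0, 0],
    [0, 0, 0, 0, 0, 0.03, 0],
    [0, 0, 0, 0, 0, 0.05, 0],
    [0, 0, 0, 0, 0, 0.05, 0],
    [0, 0, 0, 0, 0, 0.05, 0],
    [0, 0, 0, 0, 0, 0.04, 0],
    [0, 0, 0, 0, 0, 0.03, 0]
  ]
}}

```text
clock: 8.65
position: [496.3, -2.3, 241.5]
ee_rot: [-0.847, -2.77, -0.106]
ft_force: [0.2, -0.4, -4.2]
width: 19.9
grip_force: 55.0
```

```bash
python3 - <<'E'
from h import *
to(497,-2,245)
m=R.from_rotvec(monitor.state()['ee_rot']).as_matrix();print('slope x,y',np.degrees(np.arcsin([m[2,0],-m[2,1]])))
E
```

```text
t 8.65 pos [496.3  -2.3 241.5] w 19.9 q [-0.21  0.28  1.49  0.09  1.61 -1.2 ] F [ 0.2 -0.4 -4.2]
yaw y 56.01 z [-0.209  0.139 -0.968] tool shift [ 0.5  0.6 -3.5]
slope x,y [14.5699279   0.08339215]
```

Request:
{"api": "carry_out", "payload": {
  "rows": [
    [0, 0, 0, 0, 0, 0.03, 0],
    [0, 0, 0, 0, 0, 0.04, 0],
    [0, 0, 0, 0, 0, 0.04, 0],
    [0, 0, 0, 0, 0, 0.04, 0],
    [0, 0, 0, 0, 0, 0.03, 0],
    [0, 0, 0, 0, 0, 0, 0],
    [0, 0, 0, 0, 0, 0, 0],
    [0, 0, 0, 0, 0, 0, 0]
  ]
}}

```text
clock: 9.45
position: [496.5, -1.9, 243.6]
ee_rot: [-0.796, -2.607, -0.174]
ft_force: [-0.1, 0.2, -3.8]
width: 19.6
grip_force: 55.0
```

Request:
{"api": "carry_out", "payload": {
  "rows": [
    [0, 0, 0, 0, 0.03, 0, 0],
    [0, 0, 0, 0, 0.05, 0, 0],
    [0, 0, 0, 0, 0.05, 0, 0],
    [0, 0, 0, 0, 0.05, 0, 0],
    [0, 0, 0, 0, 0.05, 0, 0],
    [0, 0, 0, 0, 0.05, 0, 0],
    [0, 0, 0, 0, 0.05, 0, 0],
    [0, 0, 0, 0, 0.05, 0, 0]
  ]
}}

```text
clock: 10.25
position: [497.0, -1.3, 243.8]
ee_rot: [-0.655, -2.526, 0.315]
ft_force: [-0.5, -0.3, -3.9]
width: 19.6
grip_force: 55.0
```

Request:
{"api": "carry_out", "payload": {
  "rows": [
    [0, 0, 0, 0, 0.05, 0, 0],
    [0, 0, 0, 0, 0.04, 0, 0],
    [0, 0, 0, 0, 0.03, 0, 0],
    [0, 0, 0, 0, 0, 0, 0],
    [0, 0, 0, 0, 0, 0, 0],
    [0, 0, 0, 0, 0, 0, 0],
    [0, 0, 0, 0, 0, 0, 0],
    [0, 0, 0, 0, 0, 0, 0]
  ]
}}

```text
clock: 11.05
position: [496.6, -2.4, 243.7]
ee_rot: [-0.611, -2.484, 0.46]
ft_force: [-0.1, 0.2, -3.8]
width: 19.7
grip_force: 55.0
```

```bash
python3 - <<'E'
from h import *
to(497,-2,245)
m=R.from_rotvec(monitor.state()['ee_rot']).as_matrix();print('slope x,y',np.degrees(np.arcsin([m[2,0],-m[2,1]])))
p,d=cap('top','t4');q,d=cap('scene','s4')
a=cv2.resize(p[150:300,240:390,::-1],(250,250))
b=cv2.resize(q[90:240,250:400,::-1],(550,550),interpolation=cv2.INTER_CUBIC)
o=np.zeros((550,800,3),np.uint8);o[:250,:250]=a;o[:,250:]=b;cv2.imwrite('pics/c5.png',o)
E
```

```text
t 11.05 pos [496.6  -2.4 243.7] w 19.7 q [-0.    0.51  1.26 -0.21  1.98 -1.11] F [-0.1  0.2 -3.8]
yaw y 68.8 z [-0.571 -0.193 -0.798] tool shift [ 0.5 -0.1 -1.3]
slope x,y [24.61079942 25.81440787]
```

View pics/c5.png

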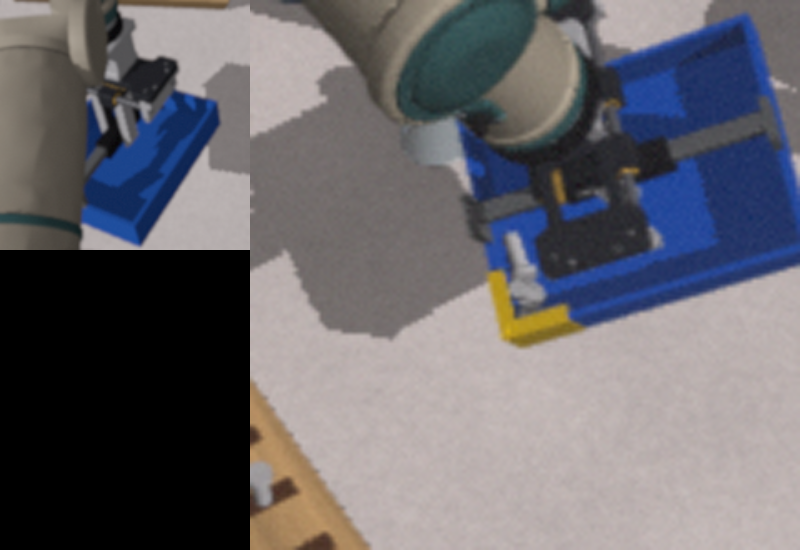

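The crop shows two pegs in the yellow corner near (522,280). The third shows at (655,240), still half-way along the +y wall. I'll ease the y slope and steepen the x slope so that it slides along.

Request:
{"api": "carry_out", "payload": {
  "rows": [
    [0, 0, 0, 0, -0.03, 0.02, 0],
    [0, 0, 0, 0, -0.05, 0.04, 0],
    [0, 0, 0, 0, -0.05, 0.04, 0],
    [0, 0, 0, 0, -0.05, 0.04, 0],
    [0, 0, 0, 0, -0.02, 0.04, 0],
    [0, 0, 0, 0, 0, 0.02, 0],
    [0, 0, 0, 0, 0, 0, 0],
    [0, 0, 0, 0, 0, 0, 0]
  ]
}}

```text
clock: 11.95
position: [496.7, -1.8, 243.2]
ee_rot: [-0.692, -2.354, 0.142]
ft_force: [-0.0, 0.5, -5.4]
width: 19.6
grip_force: 55.0
```

Request:
{"api": "carry_out", "payload": {
  "rows": [
    [0, 0, 0, 0, 0, 0, 0],
    [0, 0, 0, 0, 0, 0, 0],
    [0, 0, 0, 0, 0, 0, 0],
    [0, 0, 0, 0, 0, 0, 0],
    [0, 0, 0, 0, 0, 0, 0],
    [0, 0, 0, 0, 0, 0, 0]
  ]
}}

```text
clock: 12.55
position: [496.6, -2.0, 243.5]
ee_rot: [-0.692, -2.354, 0.141]
ft_force: [0.1, -0.4, -4.7]
width: 19.8
grip_force: 55.0
```

```bash
python3 - <<'E'
from h import *
to(497,-2,245)
m=R.from_rotvec(monitor.state()['ee_rot']).as_matrix();print('slope x,y',np.degrees(np.arcsin([m[2,0],-m[2,1]])))
q,d=cap('scene','s5')
cv2.imwrite('pics/c6.png',cv2.resize(q[90:240,250:400,::-1],(600,600),interpolation=cv2.INTER_CUBIC))
E
```

```text
t 12.55 pos [496.6  -2.  243.5] w 19.8 q [-0.14  0.55  1.22 -0.01  2.06 -1.14] F [ 0.1 -0.4 -4.7]
yaw y 62.58 z [-0.634  0.08  -0.77 ] tool shift [ 0.6 -0.2 -1.4]
slope x,y [35.17296525 15.99975206]
```

View pics/c6.png

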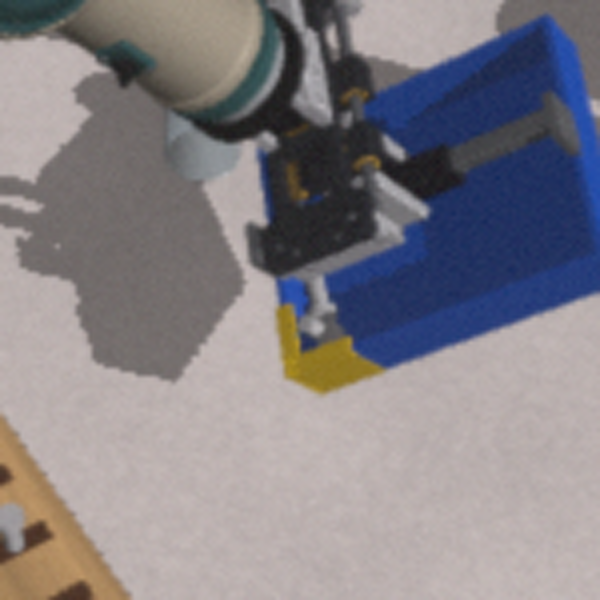

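The mid-wall peg has slid into the corner, with one peg bright at (315,300) and another in shade at (328,325). I'll go back to a steep y slope with less x, which gathers them and clears the view.

Request:
{"api": "carry_out", "payload": {
  "rows": [
    [0, 0, 0, 0, 0.03, 0, 0],
    [0, 0, 0, 0, 0.05, -0.01, 0],
    [0, 0, 0, 0, 0.05, -0.03, 0],
    [0, 0, 0, 0, 0.05, -0.04, 0],
    [0, 0, 0, 0, 0.04, -0.04, 0],
    [0, 0, 0, 0, 0.03, -0.02, 0],
    [0, 0, 0, 0, 0.02, 0, 0],
    [0, 0, 0, 0, 0, 0, 0]
  ]
}}

```text
clock: 13.4
position: [496.7, -1.5, 243.0]
ee_rot: [-0.56, -2.406, 0.511]
ft_force: [0.5, 0.7, -4.2]
width: 19.3
grip_force: 55.0
```

Request:
{"api": "carry_out", "payload": {
  "rows": [
    [0, 0, 0, 0, 0, 0, 0],
    [0, 0, 0, 0, 0, 0, 0],
    [0, 0, 0, 0, 0, 0, 0],
    [0, 0, 0, 0, 0, 0, 0]
  ]
}}

```text
clock: 13.8
position: [496.7, -2.5, 243.5]
ee_rot: [-0.562, -2.407, 0.51]
ft_force: [-0.1, -0.7, -4.5]
width: 19.6
grip_force: 55.0
```

```bash
python3 - <<'E'
from h import *
to(497,-2,245)
m=R.from_rotvec(monitor.state()['ee_rot']).as_matrix();print('slope x,y',np.degrees(np.arcsin([m[2,0],-m[2,1]])))
q,d=cap('scene','s6')
a=cv2.resize(q[90:240,250:400,::-1],(300,300),interpolation=cv2.INTER_CUBIC)
b=cv2.resize(q[140:190,300:350,::-1],(500,500),interpolation=cv2.INTER_CUBIC)
b=np.clip((b/255.)**.6*255,0,255).astype(np.uint8)
o=np.zeros((500,800,3),np.uint8);o[:300,:300]=a;o[:,300:]=b;cv2.imwrite('pics/c7.png',o)
E
```

```text
t 13.8 pos [496.7  -2.5 243.5] w 19.6 q [ 0.01  0.56  1.23 -0.24  2.05 -1.13] F [-0.1 -0.7 -4.5]
yaw y 72.19 z [-0.634 -0.221 -0.741] tool shift [ 0.7 -0.3 -1.4]
slope x,y [28.09601764 28.61793377]
```

View pics/c7.png

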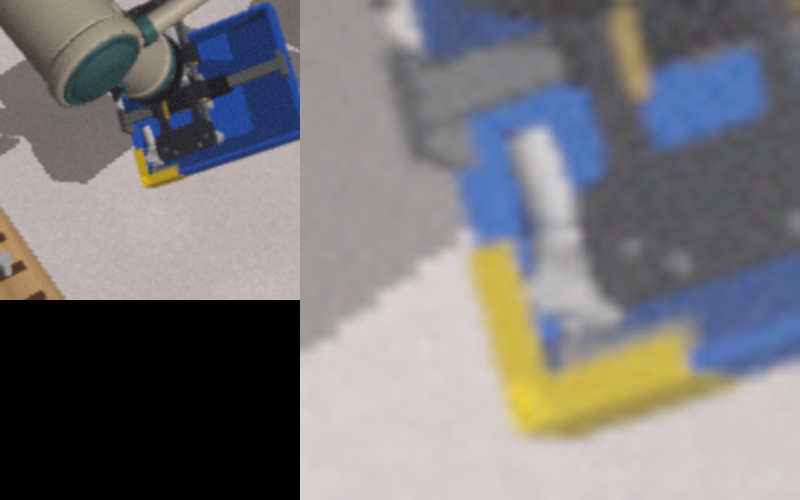

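Two pegs are end to end along the +x wall, and the third looks to be in shade along the +y wall near (620,340). Depth in the tote frame will check this.

```bash
python3 - <<'E'
from h import *
d=np.load('pics/s6.npy');s=monitor.state();m=R.from_rotvec(s['ee_rot']).as_matrix()
ys,xs=np.mgrid[80:240,240:400];pt=np.c_[xs.ravel(),ys.ravel()]
w=world('scene',pt,depth=d);l=(w-s['position'])@m*[-1,1,-1]+[0,0,66]
f=(abs(l[:,0])<103)&(abs(l[:,1])<78)
print('floor z',np.median(l[f&(l[:,2]<9)][:,2]))
p=cv2.imread('pics/s6.png')[ys.ravel(),xs.ravel()]
for i in np.where(f&(l[:,2]>10)&(l[:,2]<32))[0]:
    print(pt[i],l[i].round().astype(int),p[i],end=';')
E
```

```text
floor z 4.835659206553736
[372 103] [-68 -76  10] [95 48 28];[396 142] [-98  42  10] [108  57  37];[322 153] [98  5 16] [145 120 115];[323 153] [95  6 19] [172 162 162];[324 153] [94  6 13] [171 153 152];[321 154] [102   6  15] [115 102 100];[322 154] [98  8 20] [150 144 147];[323 154] [96  8 16] [175 170 173];[324 154] [94  9 14] [178 166 167];[325 154] [92  9 12] [157 115 102];[321 155] [103   9  16] [108  93  88];[322 155] [101  10  14] [139 133 138];[323 155] [96 12 20] [169 167 168];[324 155] [93 13 19] [182 175 179];[325 155] [93 12 13] [168 150 149];[322 156] [99 14 20] [122 119 123];[323 156] [96 15 22] [160 155 160];[324 156] [94 15 19] [176 173 175];[325 156] [92 16 18] [176 165 164];[388 156] [-69  70  12] [103  52  32];[322 157] [100  16  19] [111 106 106];[323 157] [97 17 20] [149 145 147];[324 157] [95 17 17] [172 166 171];[325 157] [93 18 18] [177 167 167];[326 157] [91 19 15] [158 118 106];[322 158] [102  18  17] [103  88  84];[323 158] [98 20 20] [132 130 134];[324 158] [97 20 16] [164 160 165];[325 158] [93 21 19] [183 176 178];[326 158] [91 22 17] [169 152 149];[32
[... 2344 characters left out ...]
92  97 100];[335 173] [78 69 18] [ 89 107 117];[336 173] [74 70 20] [ 73 118 134];[338 173] [70 71 16] [ 87 107 116];[339 173] [67 72 17] [91 83 85];[326 174] [101  64  22] [95 86 89];[327 174] [98 65 24] [96 94 95];[328 174] [97 65 20] [86 85 89];[329 174] [93 67 21] [95 91 96];[330 174] [91 67 19] [92 94 98];[331 174] [89 68 17] [ 97  98 105];[332 174] [86 69 18] [ 95 111 121];[333 174] [83 70 20] [ 72 122 136];[339 174] [67 75 19] [107  92  91];[326 175] [101  67  24] [98 96 98];[327 175] [98 68 25] [ 96  99 106];[328 175] [96 69 22] [ 95 100 106];[329 175] [95 69 19] [ 93 110 119];[330 175] [91 70 21] [ 75 123 138];[326 176] [102  69  23] [ 90 103 111];[327 176] [99 71 24] [ 73 118 135];
```

Depth shows all three pegs in the yellow quarter. Their middles are near (96,22), (93,50) and (85,72) in the tote frame. The corner is about 100 mm up and the slopes are 28 and 29 degrees, so I'm handing in.

```bash
python3 -c "
from workcell import robot
print(robot.job_done())"
```

```text
the job is handed in; nothing more can be done
None
```

The job is handed in: the stray peg is in the tote, and by the last depth check all three pegs were in the yellow corner. The tote was gripped at 55 N, about 100 mm clear of the console and tilted about 28° on each axis. No verdict came back.

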